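Tighten the bench valve's nut with an adjustable wrench

ROBOT

A 6-joint arm with a two-finger parallel gripper is mounted at the origin on the work surface. World frame = base frame: x ahead of the robot, y to its left, z up, the work surface at z = 0. Lengths are in m, angles in rad, forces in N, time in s.
With the tool pointing down it reaches from about 0.275 to 0.85 m from the base axis. Payload 5.2 kg.
Tool frame: the origin (TCP) lies between the finger pads; the fingertips stand 17 mm ahead of it and the grasp point (between the pads) lies 2 mm behind it; x points along the fingers, z is the direction in which the jaws open and shut, and the axes are right-handed (so a half turn about x gives the same grasp; the last joint's range is limited). The gripper opens to 85 mm and grips with 20 to 120 N. Pads are 22 mm wide; open, the fingers measure 114 mm over their backs; the gripper's body (76 mm by 85 mm) begins 54 mm behind the grasp point. The pads swing forward as they close: fully open they stand 13 mm farther back than shut.
Start: joints at [1.03, 0.259, 1.535, -0, 1.348, -0.203], TCP at [0.182, 0.519, 0.248] pointing down, gripper open.
Joint ranges: [-3.14, 3.14], [-0.91, 2.08], [0.19, 2.58], [-1.22, 4.36], [0.22, 2.71], [-3.12, 3.12]. Speed limits (rad/s): [2.57, 2.57, 3.14, 3.14, 3.14, 3.14].

INTERFACE

Orientations are given as a 3x3 rotation matrix whose columns are the frame's x, y, z axes.
In Python, from rig import manip gives the robot as it stands.
- The arm moves only by the tool servo_tool, never from a script. Its argument "targets" is one flat list of numbers, 5 for each row, row after row: the opening, from -1 (shut) to 1 (fully open), then the shift along the tool's x, y, z in mm, then the turn about the tool's x in degrees. A call has 1 to 8 rows; each row is the pose to reach, as a shift and turn from the pose commanded when the call began, along the tool's axes at that moment; what a row does not reach only later rows make up. A row lasts 1/10 s, in which the tool goes at most 50 mm and 8.59 degrees, less where a joint would pass 70% of its speed; a pose out of reach is approached as far as the arm can. A call with a gripper value outside its range is refused whole. The fingers move at their own pace and stop on an object; "newtons" is the grip in N (left out, the last holds). Time passes only in rows, so rows that repeat a pose let the fingers close. It gives the time, the measured TCP pose, the force and the opening at its end, in the units of the state.
- manip.get_state(): the state, without advancing time (a new reading comes with each control period).
- manip.camera(name): name is "scene" or "top" or "wrist"; returns a dict with "img" (384x512x3 uint8, blue, green, red), "z_map" (384x512 float32, m along the optical axis (not along the pixel's ray), 0 where there is no reading), "K" (3x3 intrinsics, pixels), "distortion" ([k1, k2, p1, p2, k3] as OpenCV has them; the pictures are not rectified), "world_from_camera" (4x4, takes a point from camera to world coordinates); the wrist camera has in their place "tool_from_camera" (4x4, takes a point from camera to tool coordinates, whose origin is the TCP and whose axes are the tool frame's). Camera axes: x right, y up, looking along -z (the intrinsics and any distortion apply to the point x, -y, -z); pixel columns grow to the right and rows downward; lengths in m; the calibration is good to about 2 mm. A picture is of the moment at which its call begins: read the wrist's pose just before it.
- manip.close_job(): hands the job in, once; it reports no verdict.
Trained networks look in a picture, given as the dict that the camera call returned (one of the last four; its "shot" number tells which), for a name from the list of things; names that differ only in an ending like _2 or _b are one class to them, and where a whole thing is asked for, a point or a joint stands for the part that bears it (a point fixed in the world has none). Each returns a list of dicts, best first, with "confidence" (0 to 1); they miss things now and then, are a little off and sometimes report something else, mostly with a low value. They report only what shows in the picture. A call takes as long as a camera call. They do not tell look-alikes from the thing itself.
- manip.look_for(picture, name): "rect" ([centre column, centre row, width, height] in pixels, round what is visible of it).
- manip.trace(picture, name): "mask" (384x512 bool, what is visible of it) and "rect" ([centre column, centre row, width, height] in pixels, round what is visible of it).
The state is a dict: "t": time; "joints": joint angles; "qd": joint speeds; "tau": joint torques, N m; "tcp_pos": TCP position; "tcp_rot": TCP orientation; "force": force on the tool from outside, world axes, zero at the start; "wrist_torque": the same for the moment, N m; "opening": finger opening in m.
Only numpy, scipy, OpenCV 4.12 (cv2) and the standard library are available. Lean on these libraries where they do the work, as an engineer would, in place of code of your own. Each camera call takes 0.05 s, during which the arm holds its last target. There are 200 camera calls.

TASK

The hex nut of the push valve in the lab bench has come loose. Put the adjustable wrench flat on the bench round the nut, roll its worm until the jaws just fit the flats, and with the wrench turn the nut clockwise until it comes up against its stop. Then press the valve's plunger head right down to its stop and let it spring back, and leave the wrench lying flat on the bench; do not push or grip the nut with the gripper itself, and do not shift or tip the lab ware around it.

Things in the scene. Friction and masses are not known exactly. Their poses are not given: they have to be found in the camera images.
- nut_mid (a point): steel hex nut, 40 mm across flats, 46 across corners, axis upright, from 2 to 23 mm above the bench; the point is on its axis 12 mm above the bench and turns with it; z up, x square to one of its flats (flats every 60 deg). The bench round it is flat, with a thin dark 62 mm washer drawn on it.
- nut (a joint): turn of the nut, rad: grows clockwise seen from above, hard stop (fully tight) at 1.20; starts 0.5 to 0.85 short of it. Turning takes about 0.25 N m until the stop.
- plunger_top (a point): centre of the top of the valve's plunger head, a 34 mm steel disc 12 mm thick on an 18 mm stem, on the nut's axis above the nut; top 62 mm above the bench when up. The wrench's open mouth passes down over it.
- plunger (a joint): how far the plunger is down, m: 0 up, stop at 0.014; spring force 3.5 N at the start of the travel, 8.4 N at the stop; springs back by itself.
- wrench_mouth (a point): point of the steel adjustable wrench (0.45 kg, 207 mm long, lying flat) where the nut's axis belongs when the jaws fit, 9 mm above its flat underside. x points out of the mouth, away from the handle; z up; y from fixed to moving jaw. The fixed jaw's face is at y = -20 mm, the throat at x = -25.5, jaws 14 mm thick in y, 18 high, to x = +14; head back to x = -75.
- wrench_grip (a point): middle of the wrench's handle, half-way up (7 mm), 120 mm behind wrench_mouth, same axes. The handle is a bar 22 mm wide, 14 thick, from 94 to 193 mm behind wrench_mouth; the wrench balances 38 mm from here towards the head.
- worm_top (a point): top of the wrench's knurled worm roller (radius 11 mm, 24 wide, axis along the wrench's y), 24 mm above the underside, 6 mm proud of the head, 48.5 mm behind wrench_mouth and 5 mm to its +y; same axes. Press a closed fingertip on it (10 to 15 N) and drag along the wrench's x: towards the jaws closes them, 0.145 mm per mm of drag, about 5 N of drag, several strokes.
- jaw (a joint): opening of the jaws beyond 40 mm between the faces, m: at 0 they fit the nut; starts 0.005 to 0.0085; range -0.003 to 0.012. Driven by the worm, which holds it against about 34 N, or 0.8 N m on the nut: harder turning forces the jaws open.
- jaw_face (a point): middle of the moving jaw's inner face, half-way up, at y = 20 mm + joint jaw from wrench_mouth; same axes as the wrench
- bottle: bystander: clear lab bottle with blue cap, 80 mm wide, 170 high; origin under its base
- rack: bystander: blue tube rack, 70 x 200 mm, 78 high; origin under its centre
- tipbox: bystander: grey box with clear lid, 87 x 122 mm, 65 high; origin under its centre
- wrench: the wrench as a whole; its origin is 9 mm straight below wrench_mouth, same axes
Things that resemble listed ones, but are neither listed nor needed, are in the scene too. There is more than one size of the part that bears nut_mid; the job needs the middle-sized.

How it is judged:
On the way, in this order (a step that is already met when the one before it is completed fails the run):
1. the wrench lies flat round the nut with its jaws closed on the flats (at most 1.5 mm of play) (horizontal distance between wrench_mouth and nut_mid below 0.008 m and height (world z) of wrench_mouth below 0.018 m and value of joint jaw below 0.0015 m), for 0.2 s.
2. the nut is turned clockwise to its stop with the wrench still on it (value of joint nut above 1.12 rad and horizontal distance between wrench_mouth and nut_mid below 0.01 m), for 0.2 s.
3. the plunger is pressed down to its stop (value of joint plunger above 0.0125 m), for 0.1 s.
At the end, for the whole second after the job is handed in: The nut is within 0.08 rad of its stop, the plunger has sprung back to within 2 mm of its top, and the wrench lies flat on the bench (head centre at most 18 mm above it, within 0.1 rad of level) and still (value of joint nut above 1.12 rad and value of joint plunger below 0.002 m and height (world z) of wrench_mouth below 0.018 m and angle between wrench_mouth's own z axis and vertical below 0.1 rad and linear speed of wrench below 0.02 m/s); the robot touches nothing.
It fails at once if the gripper's fingers push or grip the nut itself (over 5 N) (contact force between the fingers and nut above 5 N).
It fails at once if a bystander (bottle, tube rack, tip box) is moved by more than 30 mm or tipped (distance of any of bottle, rack, tipbox from where it was at the start of the episode above 0.03 m or angle between any of bottle, rack, tipbox's own z axis and vertical above 0.3 rad).
It also fails if it takes over 72 s, if anything falls off the work surface, if the arm or the gripper's body presses on something with over 40 N, if the wrist force passes 120 N, or if a joint passes its speed limit or range.

## Working session

There is one attempt and no reset: what is moved stays moved. The work goes in short steps, Python scripts to look and compute and a tool call to move; the robot and the scene stay as the last step left them, time stands still between calls to the robot, and variables do not carry over. Pictures are saved under pics/ and viewed, about 8 in all and at most 12, crops included, and the job is handed in when it is done.

Besides the shell and the picture viewer there is one more tool, called after "Request:" as name(argument=value, ...) on one line, values as JSON. servo_tool: Moves the arm, as the interface text tells. Its arguments: {"type":"object","properties":{"targets":{"type":"array","items":{"type":"number"}},"newtons":{"type":"number"}},"required":["targets"]}

```bash
ls; mkdir -p pics; cat > h.py <<'E'
import numpy as np, cv2
from rig import manip
def pts(p, us):
    """pixels (u,v) + z_map -> 3D in world (or tool for wrist)"""
    us=np.atleast_2d(us).astype(float)
    n=cv2.undistortPoints(us.reshape(-1,1,2),p["K"],np.array(p["distortion"])).reshape(-1,2)
    z=p["z_map"][us[:,1].round().astype(int),us[:,0].round().astype(int)]
    c=np.c_[n[:,0]*z,-n[:,1]*z,-z,np.ones(len(z))]
    return (c@T(p).T)[:,:3], z>0
def T(p):
    if "world_from_camera" in p: return np.array(p["world_from_camera"])
    M=np.eye(4); M[:3,:3]=p["st"]["tcp_rot"]; M[:3,3]=p["st"]["tcp_pos"]
    return M@np.array(p["tool_from_camera"])
def cam(n):
    st=manip.get_state(); p=manip.camera(n); p["st"]=st; return p
def onplane(p,us,zw):
    us=np.atleast_2d(us).astype(float)
    n=cv2.undistortPoints(us.reshape(-1,1,2),p["K"],np.array(p["distortion"])).reshape(-1,2)
    M=T(p); d=np.c_[n[:,0],-n[:,1],-np.ones(len(n))]@M[:3,:3].T; o=M[:3,3]
    return o+d*((zw-o[2])/d[:,2])[:,None]
def proj(p,P):
    M=np.linalg.inv(T(p)); P=np.atleast_2d(P); c=P@M[:3,:3].T+M[:3,3]
    c=c*[1,-1,-1]
    return cv2.projectPoints(c.reshape(-1,1,3),np.zeros(3),np.zeros(3),p["K"],np.array(p["distortion"]))[0].reshape(-1,2)
E
python3 - <<'E'
from h import *
for n in("top","scene"):
    p=cam(n); cv2.imwrite(f"pics/{n}0.png",p["img"]); print(n,np.round(T(p),3).tolist())
    for k in("nut_mid","plunger_top","wrench","worm_top","bottle","rack","tipbox"):
        for d in manip.trace(p,k):
            m=d["mask"]; v,u=np.nonzero(m); P,ok=pts(p,np.c_[u,v])
            print(k,round(d["confidence"],2),np.round(d["rect"]),np.round(np.median(P[ok],0),3) if ok.any() else None, m.sum())
print(manip.get_state())
E
```

```text
pics
top [[-0.027, 0.997, -0.078, 0.566], [-1.0, -0.027, -0.005, 0.004], [-0.007, 0.078, 0.997, 1.018], [0.0, 0.0, 0.0, 1.0]]
nut_mid 0.74 [317. 230.  24.  29.] [ 0.552 -0.141  0.033] 178
nut_mid 0.43 [133. 244.  52.  81.] [0.539 0.306 0.018] 1237
nut_mid 0.41 [269. 222.   6.   8.] [ 0.569 -0.038  0.025] 15
nut_mid 0.25 [277. 213.  12.  17.] [ 0.585 -0.045  0.063] 160
plunger_top 0.87 [328. 229.  21.  19.] [ 0.554 -0.161  0.087] 336
plunger_top 0.57 [276. 215.  14.  18.] [ 0.585 -0.046  0.063] 178
plunger_top 0.51 [267. 176.  11.   9.] [ 0.685 -0.029  0.042] 73
wrench 0.83 [136. 245.  53.  82.] [0.537 0.308 0.017] 1270
wrench 0.65 [187. 144.  83.  37.] [0.767 0.158 0.052] 2726
worm_top 0.78 [133. 243.  50.  85.] [0.541 0.307 0.017] 1353
rack 0.84 [189. 143.  85.  34.] [0.768 0.159 0.052] 2586
tipbox 0.9 [317. 134.  61.  52.] [ 0.776 -0.153  0.066] 1977
scene [[0.879, -0.27, 0.393, 1.037], [0.477, 0.533, -0.699, -0.696], [-0.021, 0.802, 0.597, 0.679], [0.0, 0.0, 0.0, 1.0]]
nut_mid 0.74 [218. 213.  11.  14.] [ 0.587 -0.055  0.062] 125
nut_mid 0.62 [179. 253.  31.  25.] [ 0.571 -0.181  
[... 717 characters left out ...]
38312e-06,
        1.34799011e+00, -2.02776674e-01]), 'qd': array([-1.19483189e-03,  6.44602146e-04, -3.28297713e-05,  6.84290553e-05,
        7.97420545e-04,  1.02533187e-03]), 'tau': array([-1.12593931e-03, -4.45858991e+01, -2.90885407e+01, -3.11767262e-04,
        3.20413801e-04, -2.01405378e-06]), 'tcp_pos': array([0.18226543, 0.51892574, 0.24833474]), 'tcp_rot': array([[ 3.22402459e-05, -9.43475294e-01,  3.31442858e-01],
       [ 3.65599270e-05,  3.31442859e-01,  9.43475294e-01],
       [-9.99999999e-01, -1.83003487e-05,  4.51791871e-05]]), 'force': array([0.49734777, 0.02707966, 0.36925006]), 'wrist_torque': array([ 0.00321233, -0.02366953,  0.00894139]), 'opening': 0.0854653345668667}
```

```bash
python3 - <<'E'
import cv2,numpy as np
a=cv2.imread("pics/top0.png")[90:310,90:370]; b=cv2.imread("pics/scene0.png")[120:330,110:360]
a=cv2.resize(a,None,fx=2.8,fy=2.8,interpolation=cv2.INTER_CUBIC); cv2.imwrite("pics/t1.png",a)
E
```

```text
(no output)
```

View pics/t1.png

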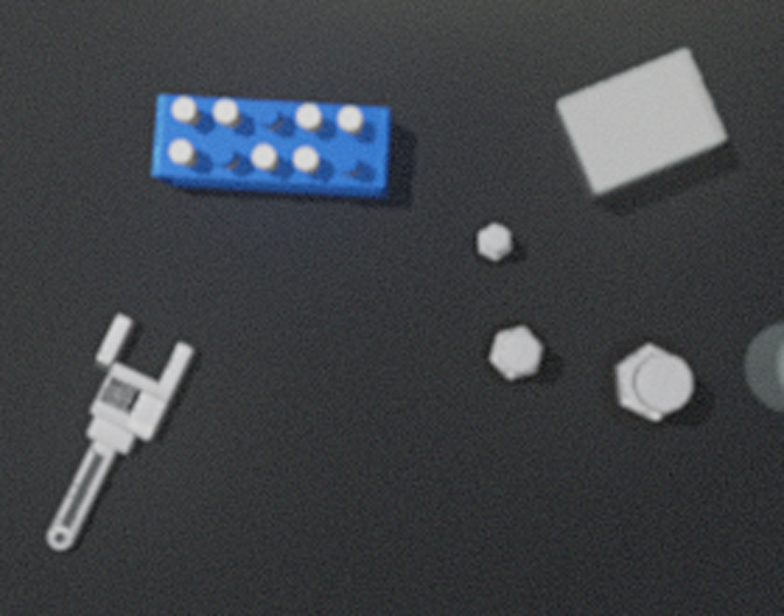

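```bash
cat >> h.py <<'E'
def rel(dxyz_world, st=None):
    st=st or manip.get_state(); return np.array(st["tcp_rot"]).T@np.array(dxyz_world)*1000
E
python3 - <<'E'
from h import *
p=cam("wrist"); print(np.round(p["tool_from_camera"],3).tolist(),p["K"].tolist() if hasattr(p["K"],'tolist') else p["K"])
p=cam("top"); m=manip.trace(p,"wrench")[0]["mask"]
v,u=np.nonzero(m); P=onplane(p,np.c_[u,v],.016)
# end of handle hole & PCA of the handle portion
a=np.deg2rad(-23); d=np.array([np.cos(a),np.sin(a)])
s=P[:,:2]@d; h=P[s<s.min()+.08,:2]; c=h.mean(0); w,V=np.linalg.eigh(np.cov((h-c).T)); d=V[:,1]*np.sign(V[0,1])
s=(P[:,:2]-c)@d; print("dir deg",np.degrees(np.arctan2(d[1],d[0])),"len",np.ptp(s)); e=c+d*s.min(); print("mouth",e+d*.193,"grip106",e+d*.087)
st=p["st"]; print("tool z ang",np.degrees(np.arctan2(st["tcp_rot"][1,2],st["tcp_rot"][0,2])))
print("to grip106, z.22:",rel(np.r_[e+d*.087,.22]-st["tcp_pos"]))
E
```

```text
[[0.001, 0.291, -0.957, -0.126], [-0.001, 0.957, 0.291, 0.074], [1.0, 0.0, 0.001, 0.0], [0.0, 0.0, 0.0, 1.0]] [[316.9198693380167, 0.0, 257.81137732856297], [0.0, 316.9198693380167, 190.25356186355162], [0.0, 0.0, 1.0]]
dir deg -26.53530864609812 len 0.20528406012943853
mouth [0.59846007 0.27185622] grip106 [0.50362619 0.31921163]
tool z ang 70.64584856964908
to grip106, z.22: [  28.31545971 -369.38916028  -81.91432873]
```

Request:
servo_tool(targets=[1,28,-369,-82,7,1,28,-369,-82,7,1,28,-369,-82,7,1,28,-369,-82,7,1,28,-369,-82,7,1,28,-369,-82,7,1,28,-369,-82,7,1,28,-369,-82,7])

```text
t: 1.75
tcp_pos: [0.5063, 0.3167, 0.2199]
tcp_rot: [[0.001, -0.895, 0.446], [-0.001, 0.446, 0.895], [-1.0, -0.001, -0.0]]
force: [-0.9, 0.6, 0.4]
opening: 0.0853
```

Request:
servo_tool(targets=[1,0,0,0,0,1,0,0,0,0])

```text
t: 1.95
tcp_pos: [0.5033, 0.3188, 0.2199]
tcp_rot: [[-0.001, -0.895, 0.445], [0.0, 0.445, 0.895], [-1.0, 0.001, -0.001]]
force: [0.1, 1.4, 0.2]
opening: 0.0856
```

```bash
python3 - <<'E'
from h import *
p=cam("wrist"); ds=manip.trace(p,"wrench"); print([(d["confidence"],np.round(d["rect"])) for d in ds])
np.savez("pics/w1.npz",**{k:p[k] for k in("img","z_map","K","distortion","tool_from_camera")},rot=p["st"]["tcp_rot"],pos=p["st"]["tcp_pos"],mask=ds[0]["mask"])
v,u=np.mgrid[0:384,0:512]; P,ok=pts(p,np.c_[u.ravel(),v.ravel()])
m=ds[0]["mask"].ravel()&ok; print("bench z", np.median(P[ok&~m][:,2]), "z pct on mask",np.percentile(P[m,2],[5,25,50,75,95]))
cv2.imwrite("pics/wr1.png",p["img"])
E
```

```text
[(0.97, array([266., 175.,  65., 187.]))]
bench z 0.0003163552650113921 z pct on mask [0.01263044 0.01430909 0.01662059 0.01814513 0.02110693]
```

View pics/wr1.png

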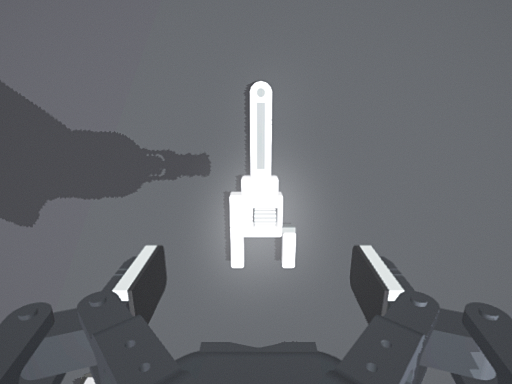

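```bash
cat > fit.py <<'E'
from h import *
def fit(p, mask, d0):
    """wrench pose: handle centreline + tips; returns mouth xy, angle, jaw opening"""
    g=cv2.cvtColor(p["img"],cv2.COLOR_BGR2GRAY)
    v,u=np.nonzero(cv2.dilate(mask.astype(np.uint8),np.ones((5,5)))>0)
    px=np.c_[u,v]; P,ok=pts(p,px); sel=ok&(P[:,2]>.008); px=px[sel]; 
    P=P[sel]; d=np.array([np.cos(d0),np.sin(d0)])
    for it in range(3):
        n=np.array([-d[1],d[0]]); s=P[:,:2]@d; y=P[:,:2]@n; s0=np.percentile(s,.3); s1=np.percentile(s,99.7)
        h=(s>s0+.015)&(s<s0+.09)
        b=np.arange(s0+.015,s0+.09,.004); mid=[]
        for a in b:
            k=(s>=a)&(s<a+.004)
            if k.sum()>5: mid.append((a+.002,(y[k].max()+y[k].min())/2,np.ptp(y[k])))
        mid=np.array(mid); c=np.polyfit(mid[:,0],mid[:,1],1); th=np.arctan(c[0]); d=d*np.cos(th)+n*np.sin(th); d/=np.linalg.norm(d)
    n=np.array([-d[1],d[0]]); s=P[:,:2]@d;y=P[:,:2]@n; yc=np.polyval(c,mid[:,0].mean())
    s0,s1=s.min(),s.max()
    y0=np.median([ (y[(s>=a)&(s<a+.004)].max()+y[(s>=a)&(s<a+.004)].min())/2 for a in b])
    tip=s>s1-.025; ty=y[tip]-y0; ts=np.sort(ty); gaps=np.diff(ts); i=gaps.argmax()
    print("len",s1-s0,"width",np.median(mid[:,2]),"gap edges",ts[i]*1e3,ts[i+1]*1e3,"outer",ts[0]*1e3,ts[-1]*1e3)
    sm=((s0+.193)+(s1-.014))/2
    return d*sm+n*y0, np.degrees(np.arctan2(d[1],d[0])), (s0+.193,s1-.014)
E
python3 - <<'E'
from fit import *
z=np.load("pics/w1.npz"); p={k:z[k] for k in z}; p["st"]=dict(tcp_rot=z["rot"],tcp_pos=z["pos"])
m,a,ss=fit(p,z["mask"],np.deg2rad(-26.5)); print(m,a,ss)
d=np.array([np.cos(np.deg2rad(a)),np.sin(np.deg2rad(a))]); g=m-d*.108
print("grip",g,"shift",rel(np.r_[g,.019]-p["st"]["tcp_pos"],p["st"]),"tool z ang",np.degrees(np.arctan2(z["rot"][1,2],z["rot"][0,2])))
E
```

```text
len 0.20646444981670792 width 0.020943691171455003 gap edges -20.714572433716548 25.322453139789978 outer -33.86547548242458 39.39323551761409
[0.59983281 0.27348552] -26.372928598640563 (np.float64(0.41618550055796794), np.float64(0.41564995037467584))
grip [0.50307326 0.32146041] shift [200.88172786   1.17811661   2.35430675] tool z ang 63.54686534929587
```

Request:
servo_tool(targets=[1,200,1,2,0,1,200,1,2,0,1,200,1,2,0,1,200,1,2,0,1,200,1,2,0,0.2,200,1,2,0,-0.3,200,1,2,0,-1,200,1,2,0], newtons=80)

```text
t: 2.85
tcp_pos: [0.5053, 0.3227, 0.0239]
tcp_rot: [[0.006, -0.896, 0.443], [0.002, 0.443, 0.896], [-1.0, -0.004, 0.005]]
force: [-0.0, 0.5, 0.3]
opening: 0.044
```

Request:
servo_tool(targets=[-1,0,0,0,0,-1,0,0,0,0,-1,0,0,0,0,-1,0,0,0,0,-1,0,0,0,0,-1,0,0,0,0,-1,0,0,0,0])

```text
t: 3.55
tcp_pos: [0.5044, 0.322, 0.023]
tcp_rot: [[0.003, -0.896, 0.444], [0.002, 0.444, 0.896], [-1.0, -0.002, 0.003]]
force: [-2.1, -0.8, 10.5]
opening: 0.0195
```

Request:
servo_tool(targets=[-1,-10,0,0,0,-1,-40,0,0,0,-1,-80,0,0,0,-1,-120,0,0,0,-1,-120,0,0,0,-1,-120,0,0,0])

```text
t: 4.15
tcp_pos: [0.5033, 0.3215, 0.1414]
tcp_rot: [[0.002, -0.896, 0.444], [0.001, 0.444, 0.896], [-1.0, -0.001, 0.001]]
force: [0.3, -0.2, -4.2]
opening: 0.0192
```

```bash
python3 - <<'E'
from h import *
p=cam("wrist"); print(p["st"]["tcp_pos"],p["st"]["force"],p["st"]["opening"],p["st"]["joints"]); cv2.imwrite("pics/wr2.png",p["img"])
v,u=np.mgrid[100:300,180:360]; px=np.c_[u.ravel(),v.ravel()]; P,ok=pts(p,px); 
k=ok&(P[:,2]>.05); L=(P-p["st"]["tcp_pos"])@p["st"]["tcp_rot"]
# wrench surface heights (tool x) vs tool y
for a in range(-120,90,15):
    q=k&(abs(L[:,2])<.05)&(L[:,1]*1e3>=a)&(L[:,1]*1e3<a+15); 
    if q.sum()>5: print(a,q.sum(),np.round(np.percentile(L[q,0]*1e3,[10,50,90]),1),np.round([L[q,2].min()*1e3,L[q,2].max()*1e3],1))
t=cam("top"); a=t["img"][170:270,220:380]; cv2.imwrite("pics/t2.png",cv2.resize(a,None,fx=4.5,fy=4.5,interpolation=cv2.INTER_CUBIC))
np.savez("pics/top.npz",**{k:t[k] for k in("img","z_map","K","distortion","world_from_camera")})
E
```

```text
[0.50328254 0.32152302 0.14137171] [ 0.27453389 -0.20997838 -4.17836048] 0.01921581027958608 [ 3.81852357e-01  4.28891642e-01  1.56325998e+00  7.28713010e-05
  1.14771498e+00 -7.28905763e-01]
-30 631 [6.6 7.3 8.1] [-10.6  10.6]
-15 1416 [-7.7  8.7  9.7] [-11.2  11.5]
0 6448 [-36.1 -17.9   8.9] [-28.4  35.8]
15 1467 [7.8 8.7 9.9] [-10.9  11.1]
30 1609 [7.6 8.5 9.6] [-10.8  11.1]
45 1779 [7.4 8.3 9.4] [-10.7  11.3]
60 1481 [7.3 8.2 9.5] [-10.8  11.4]
```

View pics/t2.png

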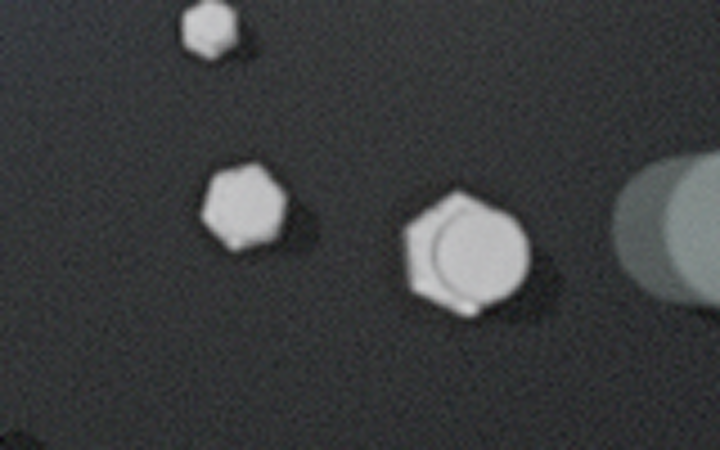

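Request:
servo_tool(targets=[-1,-59,-247,-143,0,-1,-59,-247,-143,0,-1,-59,-247,-143,0,-1,-59,-247,-143,0,-1,-59,-247,-143,0,-1,-59,-247,-143,0,-1,-59,-247,-143,0,-1,-59,-247,-143,0])

```text
t: 5.05
tcp_pos: [0.6603, 0.0824, 0.1965]
tcp_rot: [[-0.005, -0.895, 0.446], [0.001, 0.446, 0.895], [-1.0, 0.005, -0.002]]
force: [-0.6, -0.2, -4.7]
opening: 0.019
```

Request:
servo_tool(targets=[-1,0,0,0,0,-1,0,0,0,0])

```text
t: 5.25
tcp_pos: [0.6598, 0.0851, 0.1979]
tcp_rot: [[-0.003, -0.897, 0.442], [0.0, 0.442, 0.897], [-1.0, 0.003, -0.001]]
force: [0.2, 0.6, -4.3]
opening: 0.0196
```

```bash
python3 - <<'E'
from h import *
p=cam("wrist"); print(p["st"]["tcp_pos"],p["st"]["joints"])
c=proj(p,[[.585,-.046,.012]])[0]; print(c)
for k in ("nut_mid","plunger_top"):
    for d in manip.trace(p,k):
        v,u=np.nonzero(d["mask"]); P,ok=pts(p,np.c_[u,v]); print(k,d["confidence"],np.round(d["rect"]),np.median(P[ok],0))
np.savez("pics/w3.npz",**{k:p[k] for k in("img","z_map","K","distortion","tool_from_camera")},rot=p["st"]["tcp_rot"],pos=p["st"]["tcp_pos"])
u,v=c.astype(int); u0=max(0,u-60);v0=max(0,v-50); a=p["img"][v0:v0+100,u0:u0+120]; print(u0,v0); cv2.imwrite("pics/n3.png",cv2.resize(a,None,fx=6,fy=6,interpolation=cv2.INTER_CUBIC))
E
```

```text
[0.65977119 0.08509655 0.19794649] [-3.92071670e-02  4.99450744e-01  1.30125932e+00  2.80895671e-04
  1.34382587e+00 -1.15169255e+00]
[108.27191026 161.86288899]
nut_mid 0.89 [110. 164.  50.  43.] [ 0.58559408 -0.03441857  0.02307885]
nut_mid 0.76 [ 18. 191.  37.  63.] [ 0.56720656 -0.13822119  0.02338541]
nut_mid 0.61 [173. 237.  24.  26.] [ 0.67863313 -0.02357558  0.01552433]
plunger_top 0.95 [ 82. 174.  43.  42.] [ 0.58574937 -0.04465316  0.06191821]
plunger_top 0.87 [164. 252.  26.  25.] [ 0.684473   -0.03019888  0.04156042]
48 111
```

View pics/n3.png

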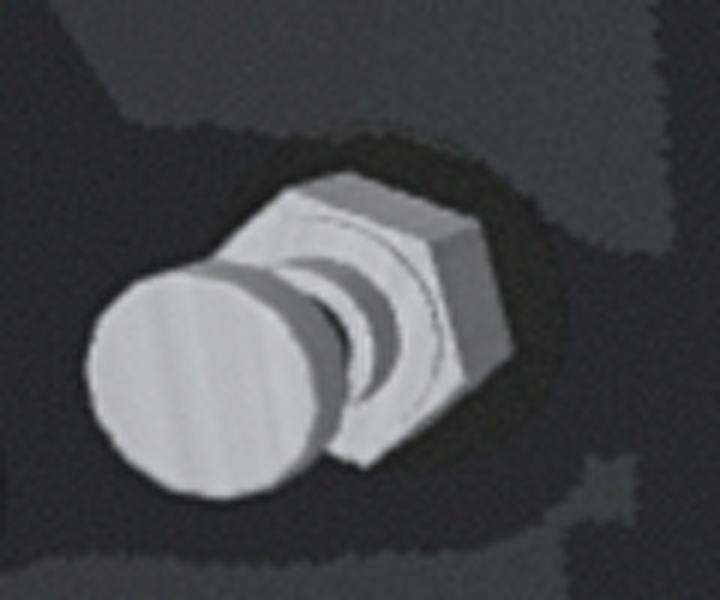

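```bash
python3 - <<'E'
from h import *
from scipy.optimize import least_squares
z=np.load("pics/w3.npz"); p={k:z[k] for k in z}; p["st"]=dict(tcp_rot=z["rot"],tcp_pos=z["pos"])
c=np.array([[292,188],[430,241],[463,388],[362,467]])/6+[48-.4,111-.4]
W=onplane(p,c,.023)[:,:2]; print(W)
f=lambda q:(q[:2]+q[3]*np.c_[np.cos(q[2]+q0),np.sin(q[2]+q0)]-W).ravel()
q0=np.arange(4)*-np.pi/3
a0=np.arctan2(*(W[0]-[.5855,-.045])[::-1])
r=least_squares(f,[.585,-.045,a0,.0231]); print(r.x,np.degrees(r.x[2]),"res mm",r.fun*1e3)
print("flat normals",np.sort((np.degrees(r.x[2])+30+np.arange(6)*60)%360))
d=manip  # disc centre by mask
v,u=np.nonzero((z["z_map"]>0)); P,ok=pts(p,np.c_[u,v]); k=(abs(P[:,2]-.062)<.003)&(np.hypot(P[:,0]-.586,P[:,1]+.045)<.03); print("disc",(P[k].max(0)+P[k].min(0))/2,np.ptp(P[k],0),P[k].mean(0))
E
```

```text
[[ 0.563986   -0.03968358]
 [ 0.58099298 -0.0245465 ]
 [ 0.60379212 -0.0331212 ]
 [ 0.60767181 -0.05572177]]
[ 0.58564532 -0.04778472  2.79236858  0.02338911] 159.99093434242954 res mm [-0.31799363 -0.09811345  0.5945002  -0.20379718 -0.22732568  0.36788036
 -0.04918088 -0.06596973]
flat normals [  9.99093434  69.99093434 129.99093434 189.99093434 249.99093434
 309.99093434]
disc [ 0.58575911 -0.04701204  0.06161756] [0.03357232 0.03375094 0.00512004] [ 0.58567568 -0.04636871  0.06204567]
```

```bash
cat > hand.py <<'E'
from h import *
def hand(p):
    v,u=np.mgrid[0:384,0:512]; px=np.c_[u.ravel(),v.ravel()]; P,ok=pts(p,px)
    L=(P-p["st"]["tcp_pos"])@np.array(p["st"]["tcp_rot"])*1e3
    k=ok&(L[:,0]>0)&(L[:,0]<16)&(abs(L[:,2])<48); L=L[k]
    for a in list(range(-125,-45,8))+list(range(16,88,12)):
        q=L[(L[:,1]>=a)&(L[:,1]<a+8)]
        if len(q)>5:
            zs=np.sort(q[:,2]); i=np.diff(zs).argmax(); print(a,len(q),"x %.1f"%np.median(q[:,0]),"z %.1f..%.1f gap %.1f..%.1f"%(zs[0],zs[-1],zs[i],zs[i+1]))
    print("y range",L[:,1].min(),L[:,1].max())
E
python3 - <<'E'
from hand import *
z=np.load("pics/w3.npz"); p={k:z[k] for k in z}; p["st"]=dict(tcp_rot=z["rot"],tcp_pos=z["pos"])
hand(p)
E
```

```text
-53 355 x 6.3 z -15.6..15.8 gap -8.9..-8.4
16 761 x 8.7 z -10.9..11.1 gap 0.3..0.7
28 829 x 8.5 z -10.7..11.2 gap 0.3..0.7
40 898 x 8.4 z -10.8..11.2 gap 0.3..0.7
52 965 x 8.3 z -10.6..11.1 gap 0.3..0.7
64 1041 x 8.3 z -10.7..11.3 gap 0.3..0.7
76 923 x 8.1 z -10.3..10.9 gap -10.3..-9.9
y range -51.85316842592494 85.8573795486613
```

```bash
cat >> h.py <<'E'
def go(tx,ty,tz,zang,st=None):
    """print shift (mm) and turn (deg) to reach TCP, with tool z axis at zang deg"""
    st=st or manip.get_state(); R=np.array(st["tcp_rot"])
    a=np.degrees(np.arctan2(R[1,2],R[0,2])); print("shift",np.round(rel(np.array([tx,ty,tz])-st["tcp_pos"],st),1),"turn",round(-(zang-a),1),"from",a)
E
python3 - <<'E'
from h import *
go(.4825,-.0133,.14,70.)
E
```

```text
shift [  59.2  116.1 -166.8] turn -6.3 from 63.74040391723011
```

Request:
servo_tool(targets=[-1,20,116,-167,-6.3,-1,59,116,-167,-6.3,-1,59,116,-167,-6.3,-1,59,116,-167,-6.3,-1,59,116,-167,-6.3,-1,59,116,-167,-6.3,-1,59,116,-167,-6.3,-1,59,116,-167,-6.3])

```text
t: 6.2
tcp_pos: [0.485, -0.0142, 0.1414]
tcp_rot: [[0.003, -0.94, 0.342], [-0.001, 0.342, 0.94], [-1.0, -0.003, 0.001]]
force: [-0.3, -1.1, -4.4]
opening: 0.0192
```

```bash
python3 - <<'E'
from h import *
go(.4825,-.0133,.12,70.)
for n in ("top","scene"):
    p=cam(n); np.savez(f"pics/{n}5.npz",**{k:p[k] for k in("img","z_map","K","distortion","world_from_camera")})
    u,v=proj(p,[[.585,-.046,.08]])[0].astype(int); a=p["img"][v-40:v+40,u-50:u+50]; print(n,u-50,v-40); cv2.imwrite(f"pics/{n}5.png",cv2.resize(a,None,fx=4,fy=4,interpolation=cv2.INTER_CUBIC))
cv2.imwrite("pics/both5.png",np.hstack([cv2.imread("pics/top5.png"),cv2.imread("pics/scene5.png")]))
E
```

```text
shift [21.4  2.7 -0. ] turn -0.0 from 69.99722228501876
top 225 174
scene 169 162
```

View pics/both5.png

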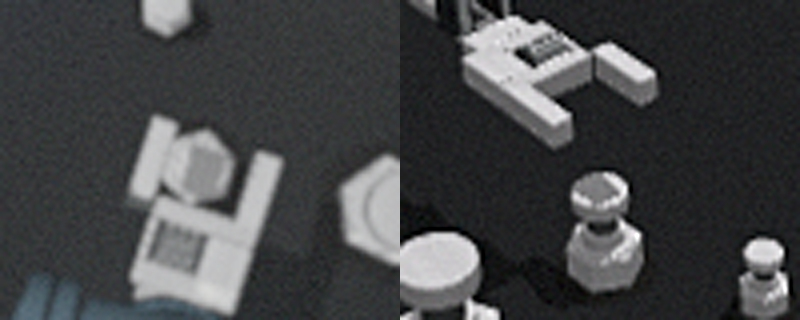

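```bash
python3 - <<'E'
from h import *
X=np.array([.9397,-.342]);Y=np.array([.342,.9397]); nut=np.array([.5857,-.0474])
for n in("top","scene"):
    z=np.load(f"pics/{n}5.npz"); p={k:z[k] for k in z}; v,u=np.mgrid[100:300,100:400]; P,ok=pts(p,np.c_[u.ravel(),v.ravel()])
    k=ok&(P[:,2]>.126)&(P[:,2]<.146)&(np.hypot(*(P[:,:2]-nut).T)<.07); Q=(P[k,:2]-nut)*1e3; a=Q@X;b=Q@Y
    print(n,"z",np.median(P[k,2]),"tip x",a.max()); q=np.sort(b[a>a.max()-28]); i=np.diff(q).argmax(); print("gap y",q[i],q[i+1],"outer",q[0],q[-1])
    k=ok&(abs(P[:,2]-.062)<.004)&(np.hypot(*(P[:,:2]-nut).T)<.03); print("disc",P[k].mean(0))
E
```

```text
top z 0.13683292661754642 tip x 14.333926528388092
gap y -21.796261021484295 24.275958980423635 outer -36.07730388179958 37.389113459444445
disc [ 0.58530359 -0.04517688  0.06305201]
scene z 0.13608731670509677 tip x 15.061029203561212
gap y -24.325195357752285 19.31342698842377 outer -39.73154484572199 34.472636608692284
disc [ 0.58513268 -0.05008836  0.06270212]
```

Request:
servo_tool(targets=[-1,10,2.7,0,0,-1,30,2.7,0,0,-1,50,2.7,0,0,-1,70,2.7,0,0,-1,85,2.7,0,0,-1,88,2.7,0,0,-1,88,2.7,0,0])

```text
t: 7.0
tcp_pos: [0.4801, -0.0132, 0.0516]
tcp_rot: [[-0.002, -0.939, 0.343], [0.0, 0.343, 0.939], [-1.0, 0.002, -0.0]]
force: [-0.2, 0.3, -4.4]
opening: 0.0193
```

```bash
python3 - <<'E'
from h import *
go(.4825,-.0133,.0235,70.); print(manip.get_state()["force"],manip.get_state()["wrist_torque"])
E
```

```text
shift [28.1 -2.4  0.7] turn -0.0 from 69.96347447320942
[-0.2093351   0.32877419 -4.39504124] [0.06598542 0.12402294 0.04113962]
```

Request:
servo_tool(targets=[-1,0,-2.4,0.7,0,-1,8,-2.4,0.7,0,-1,16,-2.4,0.7,0,-1,22,-2.4,0.7,0,-1,25,-2.4,0.7,0,-1,27,-2.4,0.7,0,-1,28,-2.4,0.7,0,-1,28,-2.4,0.7,0])

```text
t: 7.8
tcp_pos: [0.483, -0.0137, 0.0243]
tcp_rot: [[-0.0, -0.939, 0.343], [-0.0, 0.343, 0.939], [-1.0, -0.0, -0.0]]
force: [0.1, -0.2, -4.6]
opening: 0.0193
```

```bash
python3 - <<'E'
from hand import *
p=cam("wrist"); print(p["st"]["tcp_pos"],p["st"]["force"],p["st"]["wrist_torque"]); hand(p)
E
```

```text
[ 0.48298253 -0.01368767  0.02429164] [ 0.12541538 -0.2147345  -4.55539091] [0.03764705 0.0825471  0.00635195]
-53 347 x 6.2 z -15.6..15.7 gap -9.0..-8.0
16 776 x 8.7 z -11.0..10.9 gap 0.2..0.7
28 831 x 8.6 z -10.7..11.1 gap 0.2..0.7
40 889 x 8.5 z -10.9..11.2 gap 0.2..0.6
52 962 x 8.4 z -10.6..11.1 gap 0.2..0.6
64 1081 x 8.4 z -10.8..11.2 gap 0.2..0.6
76 925 x 8.3 z -10.5..10.9 gap -10.5..-10.0
y range -52.868609849310474 85.8265115944044
```

Request:
servo_tool(targets=[-1,1,0,0,0,-1,1.5,0,0,0,-1,1.5,0,0,0])

```text
t: 8.15
tcp_pos: [0.4832, -0.0137, 0.0231]
tcp_rot: [[0.001, -0.939, 0.343], [-0.0, 0.343, 0.939], [-1.0, -0.001, 0.0]]
force: [-0.3, -0.6, -3.1]
opening: 0.0194
```

Request:
servo_tool(targets=[-0.3,0,0,0,0,0.1,0,0,0,0,0.1,0,0,0,0,0.1,0,0,0,0,0.1,0,0,0,0])

```text
t: 8.65
tcp_pos: [0.4831, -0.0137, 0.0229]
tcp_rot: [[0.0, -0.939, 0.343], [-0.0, 0.343, 0.939], [-1.0, -0.0, -0.0]]
force: [-0.3, -0.3, 0.4]
opening: 0.0471
```

Request:
servo_tool(targets=[0.1,-40,0,0,0,0.1,-90,0,0,0,0.1,-140,0,0,0,0.1,-180,0,0,0,0.1,-180,0,0,0,0.1,-180,0,0,0])

```text
t: 9.25
tcp_pos: [0.4833, -0.0137, 0.2036]
tcp_rot: [[0.002, -0.939, 0.343], [-0.001, 0.343, 0.939], [-1.0, -0.003, 0.0]]
force: [-0.5, 0.9, -0.2]
opening: 0.0468
```

```bash
python3 - <<'E'
from fit import *
p=cam("wrist"); print(p["st"]["tcp_pos"],p["st"]["force"]); ds=manip.trace(p,"wrench"); m=ds[0]["mask"]; print(ds[0]["confidence"],ds[0]["rect"])
np.savez("pics/w6.npz",**{k:p[k] for k in("img","z_map","K","distortion","tool_from_camera")},rot=p["st"]["tcp_rot"],pos=p["st"]["tcp_pos"],mask=m)
mo,a,ss=fit(p,m,np.deg2rad(-20)); print(mo,a,ss)
a=p["img"][60:300,150:390]; cv2.imwrite("pics/w6.png",cv2.resize(a,None,fx=2.5,fy=2.5,interpolation=cv2.INTER_CUBIC))
E
```

```text
[ 0.48331654 -0.01374952  0.20364489] [-0.48888036  0.91874183 -0.24093202]
0.56 [260.2, 177.0, 72.3, 193.0]
len 0.20626944231911787 width 0.021119443515926123 gap edges -16.316420773929725 22.61817278186279 outer -33.776710201466834 39.71255315039291
[ 0.58341991 -0.05122831] -20.302596490542662 (np.float64(0.5653142870351153), np.float64(0.5645837293542332))
```

View pics/w6.png

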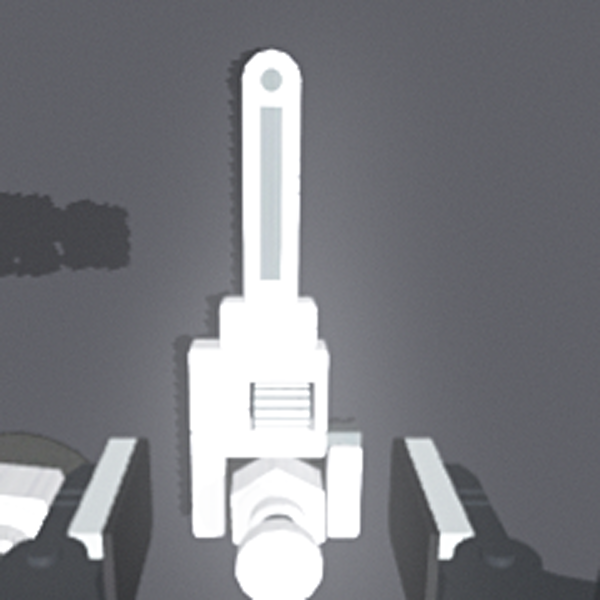

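```bash
python3 - <<'E'
from h import *
z=np.load("pics/w6.npz"); p={k:z[k] for k in z}; p["st"]=dict(tcp_rot=z["rot"],tcp_pos=z["pos"])
print("worm by pixel",onplane(p,[[282/2.5+150,405/2.5+60]],.023))
X=np.array([.9385,-.3453]); w=np.array([.5396,-.0298]); s=w-.009*X; go(*s,.052,69.8)
E
```

```text
worm by pixel [[ 0.53658734 -0.02770647  0.023     ]]
shift [149.3 -51.2   4.4] turn 0.1 from 69.94431923607867
```

Request:
servo_tool(targets=[-1,0,-51,4.4,0,-1,20,-51,4.4,0,-1,60,-51,4.4,0,-1,100,-51,4.4,0,-1,140,-51,4.4,0,-1,149,-51,4.4,0,-1,149,-51,4.4,0,-1,149,-51,4.4,0], newtons=40)

```text
t: 10.15
tcp_pos: [0.5331, -0.0272, 0.0546]
tcp_rot: [[0.001, -0.939, 0.343], [-0.0, 0.343, 0.939], [-1.0, -0.001, 0.0]]
force: [0.5, -0.6, 0.7]
opening: -0.0001
```

Request:
servo_tool(targets=[-1,3,0,0,0,-1,6,0,0,0,-1,8,0,0,0,-1,9,0,0,0,-1,9,0,0,0])

```text
t: 10.65
tcp_pos: [0.5323, -0.027, 0.0449]
tcp_rot: [[0.0, -0.939, 0.343], [-0.0, 0.343, 0.939], [-1.0, -0.0, 0.0]]
force: [-0.6, 0.6, 0.5]
opening: -0.0004
```

Request:
servo_tool(targets=[-1,1,0,0,0,-1,2,0,0,0,-1,3,0,0,0,-1,4,0,0,0,-1,4,0,0,0])

```text
t: 11.15
tcp_pos: [0.5324, -0.027, 0.041]
tcp_rot: [[0.0, -0.939, 0.343], [-0.0, 0.343, 0.939], [-1.0, -0.0, -0.0]]
force: [-0.9, 0.0, 2.5]
opening: 0.0001
```

Request:
servo_tool(targets=[-1,0.5,0,0,0,-1,0.5,0,0,0])

```text
t: 11.35
tcp_pos: [0.5324, -0.027, 0.0408]
tcp_rot: [[0.0, -0.939, 0.343], [-0.0, 0.343, 0.939], [-1.0, -0.0, -0.0]]
force: [-2.4, 1.2, 5.5]
opening: 0.0
```

Request:
servo_tool(targets=[-1,1.1,0,0,0,-1,1.1,-2,0,0,-1,1.1,-5,0,0,-1,1.1,-8,0,0,-1,1.1,-11,0,0,-1,1.1,-14,0,0])

```text
t: 11.95
tcp_pos: [0.5447, -0.0315, 0.0406]
tcp_rot: [[-0.001, -0.939, 0.343], [0.0, 0.343, 0.939], [-1.0, 0.001, -0.0]]
force: [-7.6, 1.8, 17.0]
opening: 0.0003
```

Request:
servo_tool(targets=[-1,0,-3,0,0,-1,0,-6,0,0,-1,0,-6,0,0])

```text
t: 12.25
tcp_pos: [0.5518, -0.034, 0.0395]
tcp_rot: [[0.001, -0.939, 0.343], [-0.0, 0.343, 0.939], [-1.0, -0.001, 0.0]]
force: [0.9, 0.1, 2.0]
opening: -0.0001
```

Request:
servo_tool(targets=[-1,-6,0,0,0,-1,-6,12,0,0,-1,-6,22,0,0,-1,-6,22,0,0,-1,-6,22,0,0,-1,-3,22,0,0,-1,-1.5,22,0,0,-1,-1.5,22,0,0])

```text
t: 13.05
tcp_pos: [0.5308, -0.0264, 0.0408]
tcp_rot: [[0.0, -0.939, 0.343], [-0.0, 0.343, 0.939], [-1.0, -0.0, 0.0]]
force: [-0.5, 0.2, 3.0]
opening: 0.0
```

Request:
servo_tool(targets=[-1,0.9,0,0,0,-1,0.9,-2,0,0,-1,0.9,-5,0,0,-1,0.9,-8,0,0,-1,0.9,-11,0,0,-1,0.9,-14,0,0,-1,0.9,-16,0,0])

```text
t: 13.75
tcp_pos: [0.5448, -0.0307, 0.0407]
tcp_rot: [[-0.002, -0.939, 0.343], [0.002, 0.343, 0.939], [-1.0, 0.002, 0.001]]
force: [-5.1, 5.2, 13.8]
opening: -0.0001
```

Request:
servo_tool(targets=[-1,0,0,0,0,-1,-6,0,0,0,-1,-6,8,0,0,-1,-6,16,0,0,-1,-6,16,0,0,-1,-4,16,0,0,-1,-2,16,0,0,-1,-2,16,0,0])

```text
t: 14.55
tcp_pos: [0.5304, -0.0264, 0.0414]
tcp_rot: [[-0.001, -0.939, 0.343], [0.0, 0.343, 0.939], [-1.0, 0.001, -0.0]]
force: [0.8, -0.3, 0.2]
opening: -0.0
```

Request:
servo_tool(targets=[-1,1.8,0,0,0,-1,1.9,-1,0,0,-1,1.9,-3,0,0,-1,1.9,-5,0,0,-1,1.9,-7,0,0,-1,1.9,-7,0,0])

```text
t: 15.15
tcp_pos: [0.5364, -0.0281, 0.0408]
tcp_rot: [[-0.001, -0.939, 0.343], [0.001, 0.343, 0.939], [-1.0, 0.002, 0.0]]
force: [-4.8, 3.4, 11.8]
opening: 0.0002
```

Request:
servo_tool(targets=[-1,0,-2,0,0,-1,0,-4,0,0,-1,0,-6,0,0,-1,0,-8,0,0,-1,0,-8,0,0])

```text
t: 15.65
tcp_pos: [0.5435, -0.0305, 0.0408]
tcp_rot: [[-0.002, -0.939, 0.343], [0.001, 0.343, 0.939], [-1.0, 0.003, 0.001]]
force: [-6.0, 3.9, 11.6]
opening: 0.0001
```

Request:
servo_tool(targets=[-1,-10,0,0,0,-1,-60,20,0,0,-1,-110,60,0,0,-1,-160,60,0,0,-1,-160,60,0,0,-1,-160,60,0,0])

```text
t: 16.25
tcp_pos: [0.49, -0.0113, 0.2035]
tcp_rot: [[0.007, -0.939, 0.343], [-0.002, 0.343, 0.939], [-1.0, -0.008, 0.001]]
force: [-0.4, -0.1, -0.3]
opening: -0.0001
```

```bash
cat > chk.py <<'E'
from fit import *
import sys
d0=float(sys.argv[1]); n=sys.argv[2]
p=cam("wrist"); print(p["st"]["tcp_pos"]); ds=manip.trace(p,"wrench"); m=ds[0]["mask"]; print(ds[0]["confidence"],ds[0]["rect"])
mo,a,ss=fit(p,m,np.deg2rad(d0)); print(mo,a,ss)
d=np.deg2rad(a); X=np.array([np.cos(d),np.sin(d)]);Y=np.array([-X[1],X[0]])
q=np.array([.5857,-.0474])-mo; print("nut in wrench mm",q@X*1e3,q@Y*1e3)
v,u=np.mgrid[0:384,0:512]; P,ok=pts(p,np.c_[u.ravel(),v.ravel()]); Q=(P[:,:2]-mo)*1e3; x=Q@X;y=Q@Y
k=ok&(abs(P[:,2]-.018)<.0035)&(x>-14)&(x<13)
for lo,hi in((-45,-12),(12,48)):
    t=k&(y>lo)&(y<hi); print("jaw y",np.percentile(y[t],[1,50,99]) if t.any() else None)
k=ok&(P[:,2]>.05)&(P[:,2]<.07)&(np.hypot(x,y)<45); print("disc",P[k].mean(0) if k.any() else None)
a=p["img"][150:300,180:350]; cv2.imwrite(f"pics/{n}.png",cv2.resize(a,None,fx=4,fy=4,interpolation=cv2.INTER_CUBIC))
E
python3 chk.py -20 c1
```

```text
[ 0.48997446 -0.01128413  0.20348871]
0.92 [258.5, 162.6, 66.4, 174.4]
len 0.1825331062360827 width 0.021490228561469607 gap edges -10.280588604582308 -9.235258610472322 outer -37.1595195396197 31.104945459158095
[ 0.57525677 -0.04127863] -16.758123827800592 (np.float64(0.5749612979925216), np.float64(0.5504944042286043))
nut in wrench mm 11.764694576978318 -2.8502849037304085
jaw y [-37.02850806 -32.86843334 -23.01770024]
jaw y [16.91212576 24.6672682  30.2026396 ]
disc None
```

View pics/c1.png

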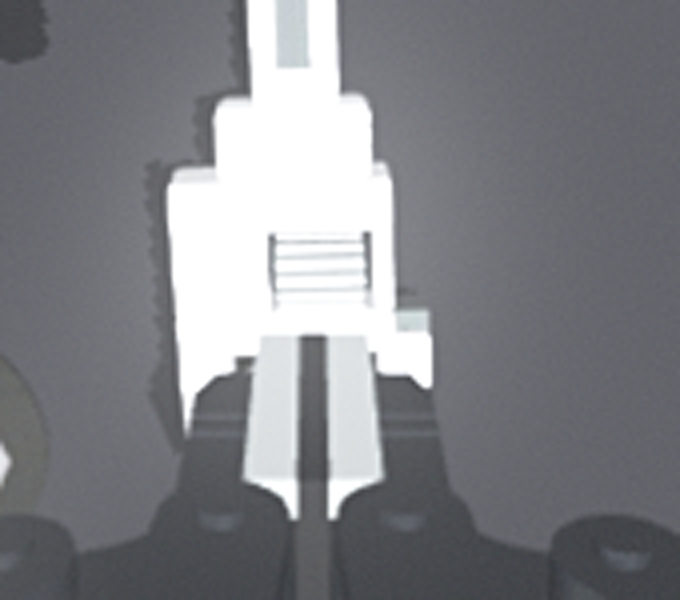

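Request:
servo_tool(targets=[0.5,0,0,0,0,0.5,0,0,0,0,0.5,0,0,0,0,0.5,0,0,0,0,0.5,0,0,0,0])

```text
t: 16.85
tcp_pos: [0.4882, -0.0109, 0.1995]
tcp_rot: [[-0.001, -0.939, 0.343], [0.0, 0.343, 0.939], [-1.0, 0.001, -0.0]]
force: [-0.2, 0.3, 0.1]
opening: 0.0639
```

```bash
python3 chk.py -20 c2
```

```text
[ 0.48816492 -0.01090916  0.19950049]
0.66 [255.1, 284.1, 34.4, 36.9]Traceback (most recent call last):
  File "chk.py", line 5, in <module>
    mo,a,ss=fit(p,m,np.deg2rad(d0)); print(mo,a,ss)
            ~~~^^^^^^^^^^^^^^^^^^^^
  File "fit.py", line 18, in fit
    y0=np.median([ (y[(s>=a)&(s<a+.004)].max()+y[(s>=a)&(s<a+.004)].min())/2 for a in b])
                    ~~~~~~~~~~~~~~~~~~~~~~~~^^
    return umr_maximum(a, axis, None, out, keepdims, initial, where)
ValueError: zero-size array to reduction operation maximum which has no identity
```

Pick the detection with the largest mask instead.

```bash
sed -i 's/m=ds\[0\]\["mask"\]; print/ds.sort(key=lambda d:-d["rect"][3]); m=ds[0]["mask"]; print/' chk.py; python3 chk.py -20 c2
```

```text
[ 0.48822853 -0.0109279   0.19973921]
0.77 [258.5, 176.3, 69.7, 199.7]
len 0.20634954954356038 width 0.02118707176056736 gap edges -17.651031012334617 16.76700791607416 outer -34.131259585114634 33.49997642875083
[ 0.58588936 -0.04819321] -18.088444476733432 (np.float64(0.5722222366167565), np.float64(0.5715717861603169))
nut in wrench mm -0.4262842132858018 0.6952184106723235
jaw y [-33.85036191 -26.77850728 -17.55103668]
jaw y [17.18733283 26.70970573 33.42130436]
disc [ 0.58273319 -0.04693398  0.06107878]
```

```bash
python3 -c "
from h import *
go(.4832,-.0147,.0235,71.9)"
```

```text
shift [176.4   3.4  -5.3] turn -2.0 from 69.94670155008528
```

Request:
servo_tool(targets=[0.5,50,3.4,-5.3,-2,0.5,100,3.4,-5.3,-2,0.5,140,3.4,-5.3,-2,0.5,160,3.4,-5.3,-2,0.5,170,3.4,-5.3,-2,0.5,175,3.4,-5.3,-2,0.5,175,3.4,-5.3,-2,0.5,175,3.4,-5.3,-2])

```text
t: 17.85
tcp_pos: [0.4842, -0.015, 0.026]
tcp_rot: [[0.002, -0.951, 0.31], [-0.001, 0.31, 0.951], [-1.0, -0.002, 0.0]]
force: [-0.0, -0.6, 0.5]
opening: 0.0639
```

Request:
servo_tool(targets=[-1,0,0,0,0,-1,0,0,0,0,-1,0,0,0,0,-1,0,0,0,0,-1,0,0,0,0,-1,0,0,0,0,-1,0,0,0,0,-1,0,0,0,0], newtons=50)

```text
t: 18.65
tcp_pos: [0.4836, -0.0146, 0.0258]
tcp_rot: [[0.001, -0.951, 0.31], [-0.0, 0.31, 0.951], [-1.0, -0.001, 0.0]]
force: [-1.1, 0.8, 7.4]
opening: 0.0201
```

```bash
python3 - <<'E'
from h import *
s=manip.get_state(); print({k:np.round(s[k],3) for k in("tcp_pos","force","wrist_torque","opening","joints")})
R=s["tcp_rot"]; print(np.degrees(np.arctan2(R[1,2],R[0,2]))); print("nut in tool",R.T@(np.array([.5857,-.0474,.0235])-s["tcp_pos"])*1e3)
E
```

```text
{'tcp_pos': array([ 0.484, -0.015,  0.026]), 'force': array([-1.133,  0.819,  7.392]), 'wrist_torque': array([0.237, 0.159, 0.024]), 'opening': np.float64(0.02), 'joints': array([-0.261,  0.418,  1.952,  0.   ,  0.771, -1.517])}
71.95015523342562
nut in tool [   2.39756806 -107.22404595    0.4554517 ]
```

Request:
servo_tool(targets=[-1,0,-0.2,7.5,4,-1,0,-1,14.9,8,-1,0,-2.3,22.3,12,-1,0,-4,29.6,16,-1,0,-6.3,36.7,20,-1,0,-9.1,43.6,24,-1,0,-9.1,43.6,24])

```text
t: 19.35
tcp_pos: [0.5059, 0.024, 0.0258]
tcp_rot: [[0.001, -0.742, 0.67], [-0.001, 0.67, 0.742], [-1.0, -0.001, 0.0]]
force: [-1.8, 0.1, 6.6]
opening: 0.0196
```

```bash
cat > s.py <<'E'
from h import *
s=manip.get_state(); R=s["tcp_rot"]; print(s["t"],"angle",np.degrees(np.arctan2(R[1,2],R[0,2])),"F tool",np.round(R.T@s["force"],2),"M tool",np.round(R.T@s["wrist_torque"],2),"pos",s["tcp_pos"],"open",s["opening"]); print("nut in tool",R.T@(np.array([.5857,-.0474,.0235])-s["tcp_pos"])*1e3)
E
python3 s.py
```

```text
19.35 angle 47.89714345121653 F tool [-6.6   1.37 -1.13] M tool [-0.01  0.16  0.12] pos [0.50589594 0.02395288 0.02578712] open 0.019588560688881224
nut in tool [   2.4129284  -107.04676336    0.5659493 ]
```

Request:
servo_tool(targets=[-1,0,-0.1,3.7,2,-1,0,-0.2,7.5,4,-1,0,-0.6,11.2,6,-1,0,-0.6,11.2,6])

```text
t: 19.75
tcp_pos: [0.5133, 0.0314, 0.0258]
tcp_rot: [[-0.0, -0.669, 0.744], [-0.001, 0.744, 0.669], [-1.0, -0.001, -0.001]]
force: [-2.4, -2.1, 8.0]
opening: 0.0204
```

```bash
python3 s.py
```

```text
19.75 angle 41.964515760615775 F tool [-7.99  0.07 -3.17] M tool [-0.15  0.62  0.02] pos [0.5132692  0.03139156 0.02577867] open 0.020431017618157257
nut in tool [   2.36505654 -107.01660303    1.17306184]
```

Request:
servo_tool(targets=[-1,0,-0.1,2.8,1.5,-1,0,-0.1,5.6,3,-1,0,-0.1,5.6,3])

```text
t: 20.05
tcp_pos: [0.5173, 0.0349, 0.0258]
tcp_rot: [[-0.0, -0.629, 0.777], [-0.001, 0.777, 0.629], [-1.0, -0.001, -0.001]]
force: [-3.0, -2.8, 7.3]
opening: 0.0199
```

```bash
python3 s.py
```

```text
20.05 angle 38.9839214716771 F tool [-7.27 -0.28 -4.06] M tool [-0.25  0.74 -0.04] pos [0.51733473 0.03493465 0.0257836 ] open 0.01991103621806384
nut in tool [   2.37048567 -107.00740651    1.34744227]
```

```bash
python3 - <<'E'
from hand import *
p=cam("wrist"); hand(p); cv2.imwrite("pics/g.png",p["img"])
E
```

```text
-53 531 x 8.2 z -16.0..16.8 gap -7.8..-7.2
16 752 x 11.6 z -10.9..11.0 gap 0.5..1.0
28 809 x 11.6 z -11.1..10.8 gap 0.5..1.0
40 855 x 11.6 z -11.3..10.5 gap 0.5..1.0
52 936 x 11.6 z -11.4..10.7 gap 0.6..1.0
64 986 x 11.8 z -11.5..10.5 gap 0.6..1.0
76 879 x 11.7 z -10.8..10.2 gap 9.8..10.2
y range -57.656872435481716 85.58131108970818
```

Request:
servo_tool(targets=[-1,0,0,1.9,1,-1,0,0,3.7,2,-1,0,0,3.7,2,-1,0,0,3.7,2])

```text
t: 20.5
tcp_pos: [0.5201, 0.0371, 0.0258]
tcp_rot: [[-0.0, -0.602, 0.798], [-0.001, 0.798, 0.602], [-1.0, -0.001, -0.001]]
force: [-3.6, -3.2, 8.0]
opening: 0.02
```

```bash
python3 - <<'E'
import s
from hand import *
hand(cam("wrist"))
E
```

```text
20.5 angle 37.023041482223526 F tool [-8.   -0.4  -4.87] M tool [-0.25  0.76 -0.06] pos [0.52011647 0.03714859 0.02577424] open 0.019986196154116283
nut in tool [   2.36962747 -106.99114311    1.45425825]
-53 531 x 8.2 z -16.1..16.8 gap -8.3..-7.7
16 755 x 11.6 z -10.9..11.1 gap 0.1..0.6
28 806 x 11.6 z -11.1..10.8 gap 0.6..1.0
40 859 x 11.5 z -11.3..10.6 gap 0.6..1.0
52 921 x 11.6 z -11.3..10.3 gap 0.6..1.0
64 997 x 11.7 z -11.6..10.5 gap 0.6..1.0
76 877 x 11.7 z -11.3..9.8 gap -11.3..-10.7
y range -57.122033832062726 85.44546377534188
```

Request:
servo_tool(targets=[-1,-1.3,0,0,0,-1,-1.3,0,0,0,-1,-1.3,0,0,0])

```text
t: 20.85
tcp_pos: [0.5205, 0.0375, 0.026]
tcp_rot: [[0.0, -0.601, 0.799], [-0.0, 0.799, 0.601], [-1.0, -0.0, -0.0]]
force: [-0.2, -3.1, -3.7]
opening: 0.02
```

```bash
python3 - <<'E'
import s
from h import *
p=cam("scene"); u,v=proj(p,[[.585,-.046,.02]])[0].astype(int); a=p["img"][v-45:v+35,u-50:u+50]; print(u-50,v-45); cv2.imwrite("pics/sc7.png",cv2.resize(a,None,fx=5,fy=5,interpolation=cv2.INTER_CUBIC))
t=cam("top"); u,v=proj(t,[[.585,-.046,.02]])[0].astype(int); a=t["img"][v-40:v+40,u-50:u+30]; print(u-50,v-40); cv2.imwrite("pics/tp7.png",cv2.resize(a,(400,400),interpolation=cv2.INTER_CUBIC))
A=cv2.imread("pics/sc7.png");B=cv2.imread("pics/tp7.png"); cv2.imwrite("pics/b7.png",cv2.resize(np.hstack([A,B]),(800,355)))
E
```

```text
20.85 angle 36.94905197053032 F tool [ 3.73 -2.41 -2.  ] M tool [-0.13  0.18 -0.58] pos [0.520524   0.03748919 0.02600522] open 0.020043196144178724
nut in tool [   2.54815824 -107.01750052    1.05993028]
170 177
223 175
```

View pics/b7.png

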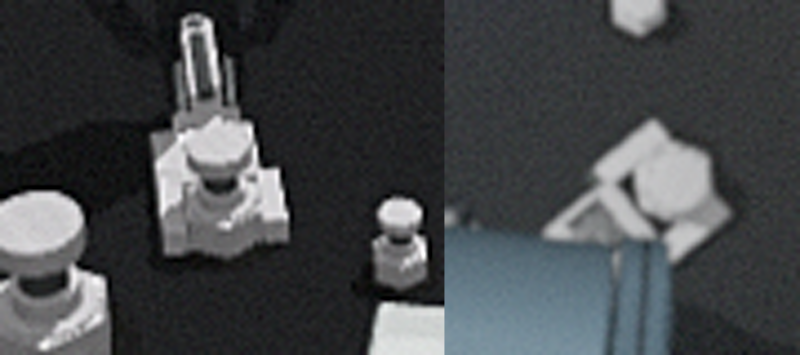

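Request:
servo_tool(targets=[-1,0,0,2.8,1.5,-1,0,-0.1,5.6,3,-1,0,-0.1,5.6,3])

```text
t: 21.25
tcp_pos: [0.5254, 0.041, 0.0261]
tcp_rot: [[0.001, -0.558, 0.83], [-0.0, 0.83, 0.558], [-1.0, -0.0, 0.0]]
force: [2.5, -3.9, -5.1]
opening: 0.02
```

```bash
python3 s.py
```

```text
21.25 angle 33.90865059312431 F tool [ 5.13 -4.6  -0.09] M tool [-0.07  0.07 -0.75] pos [0.52544914 0.04102784 0.02612892] open 0.020015279249547366
nut in tool [   2.67973731 -106.9996644     0.67180073]
```

Request:
servo_tool(targets=[-1,0,0,2.8,1.5,-1,0,-0.1,5.6,3,-1,0,-0.1,5.6,3])

```text
t: 21.55
tcp_pos: [0.5301, 0.044, 0.0261]
tcp_rot: [[0.0, -0.514, 0.858], [-0.0, 0.858, 0.514], [-1.0, -0.001, 0.0]]
force: [1.5, -4.9, -5.0]
opening: 0.0198
```

```bash
python3 s.py
```

```text
21.55 angle 30.947236322645825 F tool [ 5.05 -4.96 -1.26] M tool [ 0.01  0.06 -0.84] pos [0.53005127 0.04401651 0.02614549] open 0.019801859441139418
nut in tool [   2.70186286 -107.01843697    0.71524186]
```

Request:
servo_tool(targets=[-1,0,-0.7,2.8,1.5,-1,0,-0.9,5.6,3,-1,0,-0.9,5.6,3])

```text
t: 21.85
tcp_pos: [0.5349, 0.0467, 0.0261]
tcp_rot: [[-0.0, -0.468, 0.884], [0.0, 0.884, 0.468], [-1.0, 0.001, -0.0]]
force: [1.6, -1.9, -4.3]
opening: 0.0198
```

```bash
python3 s.py
```

```text
21.85 angle 27.903041163083344 F tool [ 4.33 -2.46  0.53] M tool [-0.06  0.   -0.32] pos [0.53488319 0.04666868 0.02607762] open 0.019802097621179206
nut in tool [   2.51320068 -106.91494157    0.88745568]
```

Request:
servo_tool(targets=[-1,0,0,2.8,1.5,-1,0,-0.2,5.6,3,-1,0,-0.2,5.6,3])

```text
t: 22.15
tcp_pos: [0.539, 0.0488, 0.0259]
tcp_rot: [[-0.003, -0.421, 0.907], [-0.0, 0.907, 0.421], [-1.0, 0.001, -0.002]]
force: [-2.6, -3.5, -2.3]
opening: 0.0197
```

```bash
python3 s.py
```

```text
22.15 angle 24.90172155476288 F tool [ 2.34 -2.11 -3.81] M tool [-0.32  0.59 -0.41] pos [0.53902139 0.04876454 0.0258891 ] open 0.019694020644339727
nut in tool [   2.3017463  -106.88071029    1.8534096 ]
```

Request:
servo_tool(targets=[-1,0,0,1.9,1,-1,0,0,2.8,1.5,-1,0,0,2.8,1.5,-1,0,0,2.8,1.5])

```text
t: 22.55
tcp_pos: [0.5405, 0.0495, 0.0259]
tcp_rot: [[-0.004, -0.399, 0.917], [-0.001, 0.917, 0.399], [-1.0, 0.001, -0.004]]
force: [-5.6, -6.3, -0.0]
opening: 0.0197
```

```bash
python3 - <<'E'
import s
from hand import *
hand(cam("wrist"))
E
```

```text
22.55 angle 23.493926435858306 F tool [ 0.07 -3.6  -7.63] M tool [-0.68  1.15 -0.47] pos [0.54046889 0.04952338 0.02585416] open 0.01970570984783959
nut in tool [   2.24321029 -106.92223141    2.85319031]
-53 524 x 8.1 z -16.0..16.8 gap -6.6..-6.1
16 752 x 11.7 z -11.2..10.7 gap 0.7..1.1
28 807 x 11.7 z -11.5..10.4 gap 0.7..1.1
40 870 x 11.7 z -11.6..10.2 gap 0.7..1.1
52 938 x 11.7 z -12.1..10.1 gap 0.7..1.1
64 1005 x 11.9 z -12.3..9.3 gap 0.3..0.7
76 850 x 11.9 z -11.9..9.1 gap 8.6..9.1
y range -55.30801535188737 85.7273739025826
```

Request:
servo_tool(targets=[-1,0,0,-2,-1,-1,0.5,0,-2.8,-1.5,-1,0.5,0,-2.8,-1.5])

```text
t: 22.9
tcp_pos: [0.5395, 0.0491, 0.0258]
tcp_rot: [[-0.001, -0.421, 0.907], [0.0, 0.907, 0.421], [-1.0, 0.001, -0.001]]
force: [-3.5, -0.6, 0.8]
opening: 0.0199
```

Request:
servo_tool(targets=[-0.3,0,0,0,0,0,0,0,0,0,0.1,0,0,0,0,0.1,0,0,0,0,0.1,0,0,0,0,0.1,-30,0,0,0,0.3,-80,0,0,0])

```text
t: 23.6
tcp_pos: [0.5373, 0.049, 0.1034]
tcp_rot: [[-0.008, -0.421, 0.907], [0.001, 0.907, 0.421], [-1.0, 0.004, -0.007]]
force: [1.1, 0.5, 0.3]
opening: 0.0557
```

Request:
servo_tool(targets=[0.5,-50,0,0,0,0.5,-94,0,0,0,0.5,-94,0,0,0,0.5,-94,0,0,0,0.5,-94,0,0,0])

```text
t: 24.1
tcp_pos: [0.539, 0.0489, 0.1984]
tcp_rot: [[-0.002, -0.422, 0.907], [0.0, 0.907, 0.422], [-1.0, 0.001, -0.002]]
force: [0.9, -0.8, -0.3]
opening: 0.0639
```

```bash
python3 s.py; python3 chk.py -65 c8
```

```text
24.1 angle 24.942306358906237 F tool [ 0.27 -1.07  0.46] M tool [-0.01 -0.04 -0.02] pos [0.53899768 0.04891214 0.19837639] open 0.06391227776182397
nut in tool [ 174.73187476 -107.25352905    2.08302529]
[0.53899768 0.04891214 0.19837639]
0.73 [260.4, 181.2, 68.9, 197.6]
len 0.2062082028689634 width 0.021033785845900432 gap edges -18.567717084410074 17.53608339653212 outer -34.82575601762977 33.37408253043206
[ 0.58622763 -0.04796959] -63.79702269398317 (np.float64(0.30228617272487657), np.float64(0.30149437559383996))
nut in wrench mm -0.7440290970674837 -0.22190610146180562
jaw y [-34.35595397 -27.40516832 -17.78441953]
jaw y [16.59190022 25.6095353  33.3031366 ]
disc [ 0.58411552 -0.04481786  0.0611879 ]
```

View pics/c8.png

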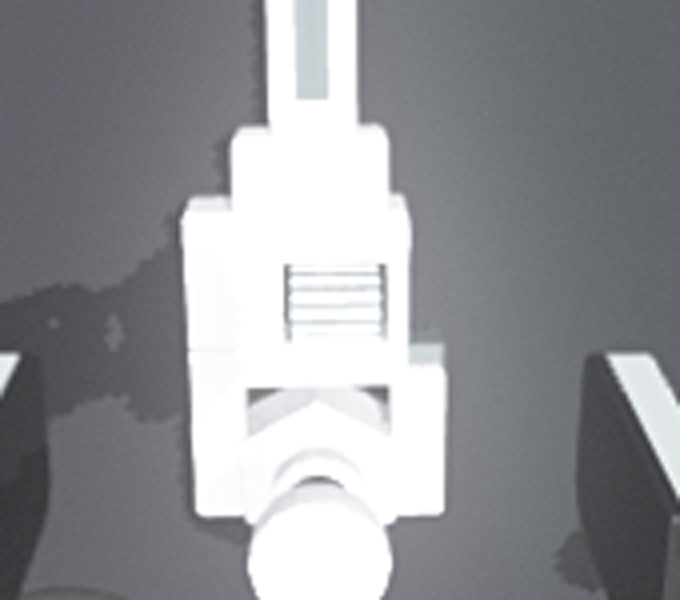

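```bash
python3 -c "
from h import *
go(.5857,-.0470,.095,25)"
```

```text
shift [ 102.6 -106.9    2.4] turn -0.1 from 24.943434760114236
```

Request:
servo_tool(targets=[-1,0,-50,2.4,0,-1,0,-100,2.4,0,-1,0,-107,2.4,0,-1,30,-107,2.4,0,-1,70,-107,2.4,0,-1,95,-107,2.4,0,-1,103,-107,2.4,0,-1,103,-107,2.4,0])

```text
t: 25.0
tcp_pos: [0.5859, -0.0467, 0.0947]
tcp_rot: [[-0.004, -0.422, 0.907], [0.001, 0.907, 0.422], [-1.0, 0.003, -0.003]]
force: [-0.3, 0.2, 0.9]
opening: -0.0002
```

Request:
servo_tool(targets=[-1,5,0,0,0,-1,10,0,0,0,-1,14,0,0,0,-1,18,0,0,0,-1,18,0,0,0])

```text
t: 25.5
tcp_pos: [0.5875, -0.0473, 0.0789]
tcp_rot: [[0.001, -0.422, 0.907], [-0.0, 0.907, 0.422], [-1.0, -0.0, 0.001]]
force: [-0.3, -0.3, 1.6]
opening: -0.0001
```

Request:
servo_tool(targets=[-1,3,0,0,0,-1,6,0,0,0,-1,9,0,0,0,-1,9,0,0,0])

```text
t: 25.9
tcp_pos: [0.5876, -0.0473, 0.0699]
tcp_rot: [[0.001, -0.422, 0.907], [-0.0, 0.907, 0.422], [-1.0, -0.001, 0.001]]
force: [-1.4, -0.1, 6.6]
opening: -0.0
```

Plunger about 9 mm down with a consistent spring force; pressing on to the stop.

Request:
servo_tool(targets=[-1,3,0,0,0,-1,5,0,0,0,-1,6.5,0,0,0,-1,7.5,0,0,0,-1,7.5,0,0,0,-1,7.5,0,0,0])

```text
t: 26.5
tcp_pos: [0.5878, -0.0473, 0.0649]
tcp_rot: [[0.002, -0.422, 0.907], [-0.001, 0.907, 0.422], [-1.0, -0.002, 0.002]]
force: [-6.1, 1.8, 21.5]
opening: 0.0003
```

Request:
servo_tool(targets=[-1,7.5,0,0,0,-1,0,0,0,0,-1,-15,0,0,0,-1,-50,0,0,0,-1,-100,0,0,0,-1,-135,20,0,0,-1,-135,70,0,0,-1,-135,107,0,0])

```text
t: 27.3
tcp_pos: [0.5418, 0.0509, 0.1983]
tcp_rot: [[0.002, -0.421, 0.907], [0.0, 0.907, 0.421], [-1.0, -0.001, 0.002]]
force: [0.5, 0.1, -0.3]
opening: -0.0001
```

Request:
servo_tool(targets=[0.5,0,0,0,0,0.5,0,0,0,0,0.5,0,0,0,0,0.5,0,0,0,0,0.5,0,0,0,0])

```text
t: 27.8
tcp_pos: [0.5425, 0.0488, 0.1968]
tcp_rot: [[-0.0, -0.421, 0.907], [-0.0, 0.907, 0.421], [-1.0, 0.0, -0.0]]
force: [0.7, -0.5, 0.2]
opening: 0.0641
```

```bash
python3 s.py; python3 chk.py -64 c9; python3 - <<'E'
from h import *
p=cam("top")
for k in("plunger_top","bottle","rack","tipbox"):
    for d in manip.trace(p,k)[:2]:
        v,u=np.nonzero(d["mask"]); P,ok=pts(p,np.c_[u,v]); print(k,round(d["confidence"],2),np.round(d["rect"]),np.round(np.median(P[ok],0),3))
E
```

```text
27.8 angle 24.86636293154558 F tool [-0.16 -0.73  0.43] M tool [0.02 0.03 0.01] pos [0.54249186 0.04882685 0.19682084] open 0.06413323053114088
nut in tool [ 173.30700984 -105.49858998   -1.1798573 ]
[0.54249186 0.04882685 0.19682084]
0.81 [258.4, 179.9, 64.7, 198.8]
len 0.2067092245556407 width 0.021118050751110673 gap edges -17.611026848928567 18.44998197140779 outer -33.83221889924509 34.28202478042775
[ 0.58554318 -0.04867319] -64.14819611786402 (np.float64(0.29927074421586286), np.float64(0.2989799687715035))
nut in wrench mm -1.0773935585304057 0.6962888791315452
jaw y [-33.50943797 -26.6608388  -17.40250948]
jaw y [18.74359342 27.36614853 34.19954979]
disc [ 0.58415489 -0.04484745  0.06109982]
plunger_top 0.59 [327. 229.  18.  20.] [ 0.554 -0.16   0.087]
plunger_top 0.46 [266. 174.  10.  12.] [ 0.685 -0.03   0.043]
bottle 0.93 [378. 220.  52.  41.] [ 0.565 -0.274  0.117]
rack 0.66 [188. 143.  83.  37.] [0.768 0.159 0.052]
```

```bash
python3 -c "
from rig import manip; print(manip.close_job())"
```

```text
the job is handed in; nothing more can be done
None
```

I finished every step and handed the job in at about 28 s of the 72 s allowed. No verdict came back, so what follows rests on my own measurements.

- **Fit:** I laid the wrench flat round the middle-sized nut, the one whose plunger top measured 62 mm. Three worm strokes closed the jaws. The camera then put the jaw opening at about 0 mm (within roughly 0.5 mm) and the nut within 1 mm of the mouth centre.
- **Turning:** I turned the nut about 46° clockwise (0.80 rad). At the stop, the resisting torque rose from about 0.3 to 1.5 N m. That is above the 0.8 N m the worm holds, but the jaws measured as still fitting afterwards. I then backed the wrench off about 1.5° before letting go, inside the 4.6° allowed.
- **Plunger:** I pressed it down 14 mm to a hard stop, at 21.5 N. It sprang back, and its top measured 61 mm.

**Last checks:** The wrench lies flat and snug on the nut (about 1.3 mm off centre) and the gripper is clear, with no contact force. I noticed these gaps:
- The rack's position was unchanged in the last picture, and the bottle was seen standing. The top camera had not reported the bottle at the start, so I could not compare it exactly.
- The network missed the tip box in that last picture, so I did not recheck it. The arm was never near it.
- I had no direct reading of the nut joint. That it is at its stop is inferred from the torque rise and the wrench angle.

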